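# Put the hand tools back in their shadow-foam inserts

## Task

Put the four hand tools lying loose to the right of the drawer tray (long screwdriver, short screwdriver, pliers, tape measure) back into it, each fully down in the foam recess cut to its own shape and length. Do not knock over the glue bottle or the spray can behind the tools.

Things in the scene. Friction and masses are not known exactly. Their poses are not given: they have to be found in the camera images.
- long_driver_mid (a point): longer screwdriver (red), 198 mm, lying flat. The point: middle of its length, on its axis, 12.5 mm above what it lies on. x axis: towards the blade tip. The handle, 94 mm long and 26 mm thick, spans x = -99 to -5 mm; the 6.4 mm shaft reaches x = +99. Its weight is in the handle: grip across it at about x = -52, fingertips 2 to 5 mm above the surface.
- short_driver_mid (a point): shorter screwdriver (yellow), 173 mm, lying flat. The point: middle of its length, on its axis, 12.5 mm above what it lies on. x axis: towards the blade tip. The handle, 94 mm long and 26 mm thick, spans x = -86 to +8 mm; the 6.4 mm shaft reaches x = +87. Its weight is in the handle: grip across it at about x = -39, fingertips 2 to 5 mm above the surface.
- pliers: rigid pliers, red handles, lying flat, 162 mm long, 53 mm wide over the handles, 11 mm thick. Origin: centre of length and width, on the underside. x axis: towards the jaw tips. The closed jaws span x = +27 to +81 mm, at most 22 mm wide; pivot at x = +35. Grip across the jaws at about x = +38 with the fingertips 2 mm above the surface.
- tape_measure: tape measure standing on edge, 60 mm tall. Origin: centre of its 42 x 82 mm footprint, on the underside. Its y axis runs along it: the case spans y = -22 to +41 mm, the free end of the tape sticks out low down to y = -41. The case is 36 mm thick, x = -20 to +16. Grip it across x at y = +10, x = -2, about 40 mm up.
- insert_long_driver: black foam block 220 x 80 x 30 mm, fixed; four side by side in a steel tray (walls 28, front 36 mm high). Origin: centre of underside, 3 mm above the table. Recess 14 mm deep (grey floor 16 mm above origin), x = -104 to +104 mm: 36 wide for the handle to x = 4, then 18 wide for the shaft. Blade tip to +x; tool middle over the origin. Finger channel across the block at x = -52, 44 long, as deep.
- insert_short_driver: like insert_long_driver in block, origin and depth, but for the shorter screwdriver: recess x = -91 to +91 mm, 36 mm wide for the handle to x = 17, then 18 mm wide for the shaft; finger channel, 44 mm long, at x = -39. Blade tip to +x; the screwdriver's middle goes over the origin, its axis 28.5 mm above it (about 5 mm of play all round).
- insert_pliers: same block, origin and depth, for the pliers: recess x = -87 to +87 mm, 64 mm wide for the handles at the -x end, where an 11 mm wide tongue of foam stands between them (to x = -48), tapering to 36 mm for the jaws at the +x end; finger channel, 44 mm long, at x = +38. Jaws to +x; the pliers' origin goes 16 mm above the insert's origin; they then lie 3 mm below the foam's top.
- insert_tape: same block, origin and depth, no finger channel, for the tape measure: recess 52 mm wide for the case, x = -28 to +47 mm, and 28 mm wide for the tape's free end, x = -48 to -28. The tape measure stands with its y axis along the insert's x axis (free end to -x), its origin 16 mm above the insert's; 46 mm of it stay above the foam.
- glue_bottle: bystander: white glue bottle with an orange nozzle, 50 mm thick, 134 mm tall, standing upright at the back. Origin: centre of its underside. Must stay standing.
- spray_can: bystander: white spray can, 62 mm thick, 205 mm tall, standing upright at the back. Origin: centre of its underside. Must stay standing.

How it is judged:
At the end, for the whole second after the job is handed in: each tool lies at rest on the floor of its own recess: its middle within 12 mm (horizontally) of the insert's middle, not more than about 5 mm above its seated height, its length along the recess within 0.12 rad (tape measure 0.2 rad), pliers level and tape measure upright within 0.1 rad (horizontal distance between long_driver_mid and insert_long_driver below 0.012 m and z of long_driver_mid in the frame of insert_long_driver below 0.034 m and angle between the x axis of long_driver_mid and the x axis of insert_long_driver, either way round below 0.12 rad and horizontal distance between short_driver_mid and insert_short_driver below 0.012 m and z of short_driver_mid in the frame of insert_short_driver below 0.034 m and angle between the x axis of short_driver_mid and the x axis of insert_short_driver, either way round below 0.12 rad and horizontal distance between pliers and insert_pliers below 0.012 m and z of pliers in the frame of insert_pliers below 0.021 m and angle between the x axis of pliers and the x axis of insert_pliers, either way round below 0.12 rad and angle between each of pliers, tape_measure's own z axis and vertical below 0.1 rad and horizontal distance between tape_measure and insert_tape below 0.012 m and z of tape_measure in the frame of insert_tape below 0.021 m and angle between the y axis of tape_measure and the x axis of insert_tape, either way round below 0.2 rad and linear speed of each of pliers, tape_measure below 0.02 m/s); the robot touches nothing.
It fails at once if the glue bottle is knocked over (angle between glue_bottle's own z axis and vertical above 0.5 rad).
It fails at once if the spray can is knocked over (angle between spray_can's own z axis and vertical above 0.5 rad).
It also fails if it takes over 109 s, if anything falls off the work surface, if the arm or the gripper's body presses on something with over 40 N, if the wrist force passes 120 N, or if a joint passes its speed limit or range.

## Robot

A 6-joint arm with a two-finger parallel gripper is mounted at the origin on a cart in front of the work surface, level with it; the furniture and walls round the work are solid. World frame = base frame: x ahead of the robot, y to its left, z up, the work surface at z = 0. Lengths are in m, angles in rad, forces in N, time in s.
With the tool pointing down it reaches from about 0.25 to 0.725 m from the base axis. Payload 4 kg.
Tool frame: the origin (TCP) lies at the very end of the fingers, on their centre line; the grasp point (between the pads) lies 19 mm behind it; z points along the fingers, y is the line along which they close (so a half turn about z gives the same grasp; the last joint's range is limited). The gripper opens to 85 mm and grips with 20 to 120 N. Pads are 22 mm wide; open, the fingers measure 114 mm over their backs; the gripper's body (76 mm by 85 mm) begins 54 mm behind the grasp point. The pads swing forward as they close: fully open they stand 13 mm farther back than shut.
Start: joints at [0, 0.241, 0.005, 1.335, 0, 1.571], TCP at [0.5, -0, 0.231] pointing down, gripper open.
Joint ranges: [-2.72, 2.72], [-1.05, 1.87], [-1.09, 1.28], [-1.99, 2.15], [-1.42, 1.44], [-3.14, 3.14]. Speed limits (rad/s): [2.79, 2.79, 3.14, 3.14, 3.14, 3.14].

## Interface

Orientations are given as [roll, pitch, yaw] about the fixed x, y, z axes, in that order (R = Rz(yaw) Ry(pitch) Rx(roll)).
In Python, from station import * gives the robot as it stands. The module is installed in compiled form; this text tells all that it offers.
- The arm moves only by the tool apply_moves, never from a script. Its argument "series" is a list of rows, each a list of 2 entries, a list of its own where there are three numbers: the shift along the world's x, y, z in shares of 1 m (1.0 is 1 m), then the turn about the world's z in normalised numbers (1 is 120 degrees). A call has 1 to 12 rows; each row is the pose to reach, as a shift and turn from the pose commanded when the call began; what a row does not reach only later rows make up. A row lasts 1/8 s, in which the tool goes at most 62.5 mm and 10.7 degrees, less where a joint would pass 70% of its speed; a pose out of reach is approached as far as the arm can. A shift or turn number past 1, either way, is cut back to 1. A call with a gripper value outside its range is refused whole. "jaw" is the opening, from 0 (shut) to 1 (fully open), set as the call begins (left out, the last holds). The fingers move at their own pace and stop on an object; the grip force is fixed at half the most. Time passes only in rows, so rows that repeat a pose let the fingers close. It gives the time, the measured TCP pose, the force, the opening and the grip force at its end, in the units of the state.
- get_obs(): the state, without advancing time (a new reading comes with each control period).
- camera(name): name is "scene" or "side" or "wrist"; returns a dict with "color" (400x640x3 uint8, blue, green, red), "fx", "fy", "cx", "cy" (pixels), "world_to_cam" (4x4, takes a point from world to camera coordinates); the wrist camera has in their place "tool_from_camera" (4x4, takes a point from camera to tool coordinates, whose origin is the TCP and whose axes are the flange's). Camera axes: x right, y up, looking along -z (the intrinsics and any distortion apply to the point x, -y, -z); pixel columns grow to the right and rows downward; lengths in m; the calibration is good to about 2 mm. A picture is of the moment at which its call begins: read the wrist's pose just before it. There is no depth.
- job_done(): hands the job in; it is judged then, once.
The state is a dict: "t": time; "joint_pos": joint angles; "qd": joint speeds; "joint_torque": joint torques, N m; "position": TCP position; "eef_rot": TCP orientation; "contact_force": force on the tool from outside, world axes, zero at the start; "wrist_torque": the same for the moment, N m; "opening": finger opening in m; "grip_force": force on a finger pad.
Only numpy, scipy, OpenCV 4.12 (cv2) and the standard library are available. Lean on these libraries where they do the work, as an engineer would, in place of code of your own. Each camera call takes 0.05 s, during which the arm holds its last target. There are 200 camera calls.

## Working session

There is one attempt and no reset: what is moved stays moved. The work goes in short steps, Python scripts to look and compute and a tool call to move; the robot and the scene stay as the last step left them, time stands still between calls to the robot, and variables do not carry over. Pictures are saved under pics/ and viewed, at most 15 in all, crops included, and the job is handed in when it is done.

Besides the shell and the picture viewer there is one more tool, called after "Emit:" as name(argument=value, ...), one argument or row to a line, values as JSON. apply_moves: Moves the arm, as the interface text tells. Its arguments: {"type":"object","properties":{"series":{"type":"array","items":{"type":"array"}},"jaw":{"type":"number"}},"required":["series"]}

```bash
mkdir -p pics; python3 - <<'E'
from station import *
import cv2
o=get_obs();print(o['t'],o['position'],o['eef_rot'],o['opening'])
for n in ['scene','side','wrist']:
    c=camera(n);cv2.imwrite(f'pics/{n}0.png',c['color']);print(n,[c[k] for k in c if k!='color'])
E
```

```text
0.0 [ 4.99379196e-01 -1.73980319e-05  2.30415670e-01] [-3.13951855e+00  5.02827260e-06  1.57075577e+00] 0.08529649556470709
scene [452.605210122024, 452.605210122024, 320.9619235495994, 206.69957498114158, array([[ 0.54501465, -0.83838752, -0.00808732, -0.2953419 ],
       [ 0.45122238,  0.28517122,  0.84562151, -0.30757008],
       [-0.70665225, -0.46452529,  0.5337217 , -1.07768614],
       [ 0.        ,  0.        ,  0.        ,  1.        ]])]
side [515.9165290918818, 515.9165290918818, 327.49973878264507, 205.2617778960117, array([[ 0.9368179 , -0.34899839, -0.02392397, -0.56739613],
       [ 0.20875734,  0.50286996,  0.83877421, -0.1662835 ],
       [-0.2807002 , -0.790773  ,  0.54395355, -1.55358559],
       [ 0.        ,  0.        ,  0.        ,  1.        ]])]
wrist [335.24058162810013, 335.24058162810013, 314.20175283540306, 199.60233183712236, array([[ 2.41902104e-04,  9.57687747e-01,  2.87809174e-01,
         7.28951362e-02],
       [ 9.99999900e-01, -3.39870743e-04,  2.90428431e-04,
         3.71459957e-04],
       [ 3.75957668e-04,  2.87809075e-01, -9.57687734e-01,
        -1.42655675e-01],
       [ 0.00000000e+00,  0.00000000e+00,  0.00000000e+00,
         1.00000000e+00]])]
```

View pics/scene0.png

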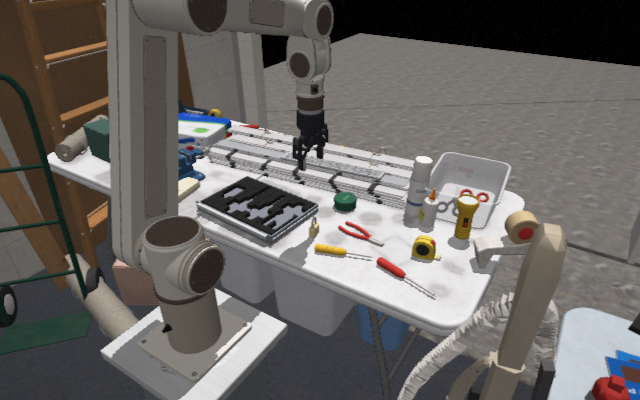

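View pics/side0.png

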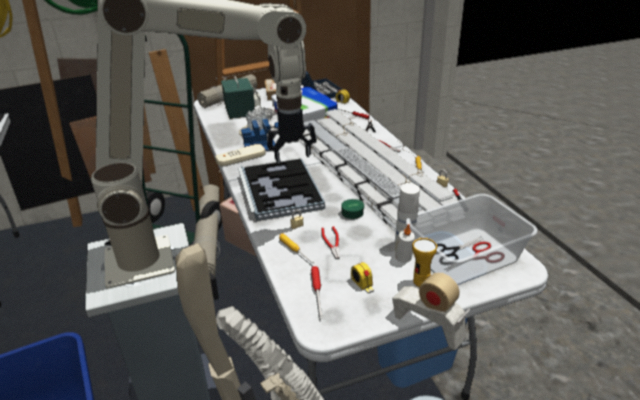

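View pics/wrist0.png

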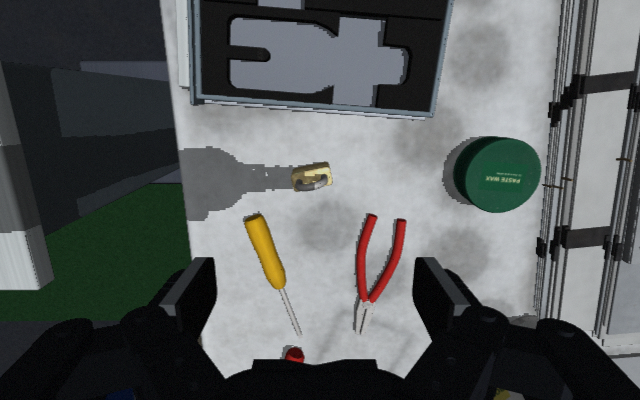

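The tray sits at +y, with the pliers insert nearest (wrist picture, top, about 190-450 px across). Yellow driver (270,270), pliers (380,260) and the red handle end (295,355) are at -y. I'll look at the tray from higher up, then at the tools.

Emit:
apply_moves(
  series=[
    [[0, 0.06, 0.03], 0],
    [[0, 0.12, 0.06], 0],
    [[0, 0.17, 0.09], 0],
    [[0, 0.2, 0.1], 0],
    [[0, 0.2, 0.1], 0],
    [[0, 0.2, 0.1], 0],
    [[0, 0.2, 0.1], 0],
  ],
  jaw=1,
)

```text
t: 1.02
position: [0.4998, 0.1988, 0.3306]
eef_rot: [-3.14, 0.001, 1.569]
contact_force: [-0.1, -0.0, -0.0]
opening: 0.0856
grip_force: 0.0
```

```bash
cat > h.py <<'E'
from station import *
import cv2, numpy as np, pickle
from scipy.spatial.transform import Rotation as Ro
def snap(name,fn):
    o=get_obs(); c=camera(name); cv2.imwrite(f'pics/{fn}.png',c['color'])
    if name=='wrist':
        T=np.eye(4);T[:3,:3]=Ro.from_euler('xyz',o['eef_rot']).as_matrix();T[:3,3]=o['position']
        W=T@c['tool_from_camera']
    else: W=np.linalg.inv(c['world_to_cam'])
    pickle.dump((W,c['fx'],c['fy'],c['cx'],c['cy']),open(f'pics/{fn}.pkl','wb'))
    return c['color'],o
def p2w(fn,uv,z):
    W,fx,fy,cx,cy=pickle.load(open(f'pics/{fn}.pkl','rb'))
    uv=np.atleast_2d(uv).astype(float)
    d=np.c_[(uv[:,0]-cx)/fx,-(uv[:,1]-cy)/fy,-np.ones(len(uv))]@W[:3,:3].T
    return W[:3,3]+d*((z-W[2,3])/d[:,2])[:,None]
def w2p(fn,P):
    W,fx,fy,cx,cy=pickle.load(open(f'pics/{fn}.pkl','rb'))
    q=(np.atleast_2d(P)-W[:3,3])@W[:3,:3]
    return np.c_[cx+fx*q[:,0]/-q[:,2],cy-fy*q[:,1]/-q[:,2]]
E
python3 -c "
from h import *
i,o=snap('wrist','tray1');print(o['position'],o['t'])"
```

```text
[0.49975227 0.19875769 0.33057693] 1.025
```

View pics/tray1.png

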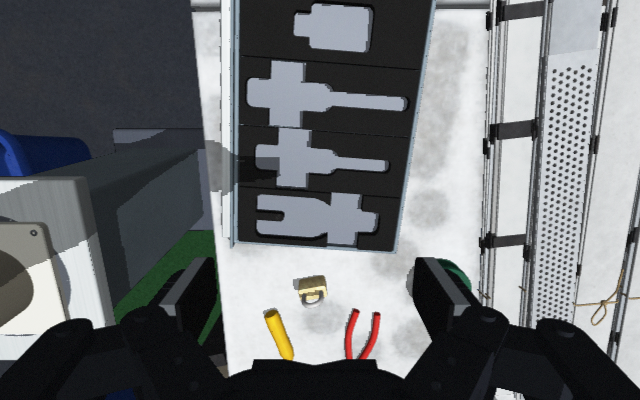

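Emit:
apply_moves(
  series=[
    [[0, -0.06, 0], 0],
    [[0, -0.12, 0], 0],
    [[0, -0.18, 0], 0],
    [[0, -0.24, 0], 0],
    [[0, -0.3, 0], 0],
    [[0, -0.36, 0], 0],
    [[0, -0.41, 0], 0],
    [[0, -0.44, 0], 0],
    [[0, -0.44, 0], 0],
    [[0, -0.44, 0], 0],
    [[0, -0.44, 0], 0],
  ],
)

```text
t: 2.45
position: [0.4999, -0.2391, 0.3315]
eef_rot: [3.141, -0.0, 1.572]
contact_force: [0.3, -0.3, 0.2]
opening: 0.0851
grip_force: 0.0
```

```bash
python3 -c "
from h import *
i,o=snap('wrist','tools1');print(o['position'],o['t'])"
```

```text
[ 0.49994541 -0.23909128  0.33152819] 2.45
```

View pics/tools1.png

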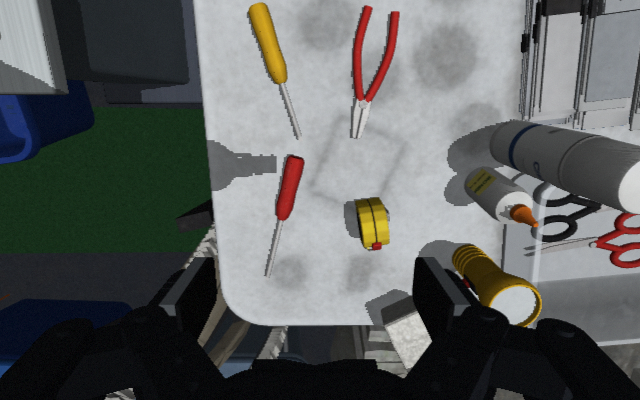

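Tray picture: recesses for tape (335,27), long (330,95), short (320,160) and pliers (318,218), handles to the left and jaws to the right. Tools picture: yellow handle (267,45) with tip (298,136), red handle (290,188) with tip (268,275), pliers tip (357,137), tape (373,222). Next I'll fit models to these masks.

```bash
cat > fit.py <<'E'
from h import *
from scipy.optimize import minimize
B=lambda x0,x1,w:np.array([[x0,-w/2],[x1,-w/2],[x1,w/2],[x0,w/2]])/1000
S={'tape':[B(-28,47,52),B(-48,-28,28)],'long':[B(-104,4,36),B(4,104,18),B(-74,-30,76)],
   'short':[B(-91,17,36),B(17,91,18),B(-61,-17,76)],'pliers':[B(-87,-5,64),np.array([[-5,-32],[20,-18],[20,18],[-5,32]])/1000,B(20,87,36),B(16,60,76)]}
img=cv2.imread('pics/tray1.png');g=img.max(2)
def render(k,p):
    m=[]
    R=np.array([[np.cos(p[2]),-np.sin(p[2])],[np.sin(p[2]),np.cos(p[2])]])
    for z in(.019,.033):
        a=np.zeros((400,640),np.uint8)
        for q in S[k]:
            w=np.c_[q@R.T+p[:2],np.full(4,z)]
            cv2.fillPoly(a,[np.round(w2p('tray1',w)*16).astype(np.int32)],255,cv2.LINE_AA,4)
        m.append(a)
    return np.minimum(*m)/255.
G=(g>70).astype(float)
for k,u in dict(tape=(335,27),long=(330,95),short=(320,160),pliers=(318,218)).items():
    c=p2w('tray1',u,.026)[0]
    lab=cv2.connectedComponents((G>0).astype(np.uint8))[1];l=lab[u[1],u[0]]
    M=(lab==l).astype(float)
    f=lambda s:np.abs(render(k,[s[0]/1e3,s[1]/1e3,s[2]/100])-M).sum()
    best=min((minimize(f,[c[0]*1e3+d,c[1]*1e3,0],method='Nelder-Mead',options=dict(initial_simplex=[[c[0]*1e3+d,c[1]*1e3,-4],[c[0]*1e3+d+10,c[1]*1e3,0],[c[0]*1e3+d,c[1]*1e3+8,0],[c[0]*1e3+d,c[1]*1e3,6]])) for d in(-10,0,10)),key=lambda r:r.fun)
    print(k,best.x,best.fun,M.sum())
E
python3 fit.py
python3 - <<'E'
from h import *
im=cv2.imread('pics/tools1.png');hsv=cv2.cvtColor(im,cv2.COLOR_BGR2HSV)
Y=cv2.inRange(hsv,(18,120,60),(35,255,255));R=cv2.inRange(hsv,(0,150,60),(8,255,255))|cv2.inRange(hsv,(172,150,60),(180,255,255))
def comp(M,u):
    lab=cv2.connectedComponents(M)[1]
    y,x=np.nonzero(lab);i=np.argmin((x-u[0])**2+(y-u[1])**2);y2,x2=np.nonzero(lab==lab[y[i],x[i]]);return np.c_[x2,y2]
for n,M,u,tip in(('short',Y,(267,45),(298.5,137)),('long',R,(290,188),(268,276))):
    w=p2w('tools1',comp(M,u),.0125)[:,:2]
    (c,s,a)=cv2.minAreaRect((w*1000).astype(np.float32));bp=cv2.boxPoints((c,s,a))
    t=p2w('tools1',tip,.0125)[0,:2]*1000
    d=t-c;print(n,c,s,a,w.mean(0)*1e3,'tip',t,'tipdist',np.hypot(*d),'ang',np.degrees(np.arctan2(d[1],d[0])))
for u in((360,30),(392,40)):
    c=comp(R,u);w=p2w('tools1',c,.006)[:,:2]*1e3
    print(u,len(c),w.min(0),w.max(0),w.mean(0))
print(p2w('tools1',[(368,7),(397,12),(356,138),(364,102)],.006)*1e3)
cv2.imwrite('pics/crop1.png',np.hstack([cv2.resize(im[0:150,335:415],None,fx=4,fy=4,interpolation=2),cv2.resize(im[180:260,335:410],None,fx=6,fy=7.5,interpolation=2)]))
E
```

```text
tape [522.02414877 354.11138159  -6.12452153] 173.2980392156863 3147.0
long [515.88217879 272.95664894  -8.06172023] 4025.8823529411766 8428.0
short [509.58714229 191.6896208   -9.39772911] 5089.843137254902 8428.0
pliers [503.65125343 109.20083847  -7.38800732] 563.8549019607843 4399.0
short (442.5630187988281, -100.05156707763672) (24.786474227905273, 95.55083465576172) 17.604211807250977 [441.765243   -97.55420016] tip [ 478.80992716 -215.91105872] tipdist 121.39711763196993 ang -72.62758778446944
long (463.0380859375, -289.04486083984375) (95.29705047607422, 24.063350677490234) 75.68097686767578 [ 464.0027159  -285.78261686] tip [ 429.15452985 -428.12008501] tipdist 143.14333149083606 ang -103.69248329352584
(360, 30) 1440 [ 550.01208751 -168.7969058 ] [605.00235196 -55.54531658] [ 574.82142089 -111.5202389 ]
(392, 40) 1440 [ 550.01208751 -168.7969058 ] [605.00235196 -55.54531658] [ 574.82142089 -111.5202389 ]
[[ 566.87849352  -56.6518056     6.        ]
 [ 603.3438344   -62.16257069    6.        ]
 [ 557.95337407 -217.86855263    6.        ]
 [ 566.90335105 -170.08870087    6.        ]]
```

View pics/crop1.png

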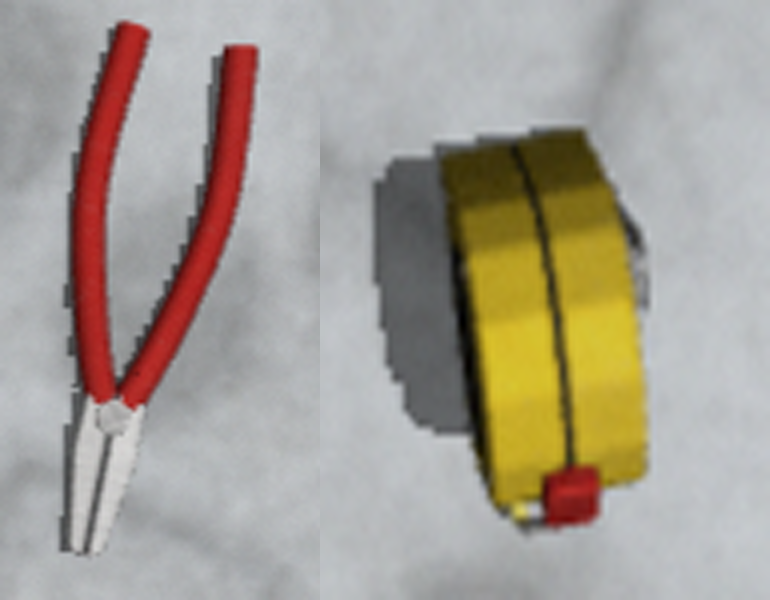

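The crop shows the pliers symmetric about their axis, with the pivot at about (363,104) px. The tape has its free end and red button towards -y. The tray fits one yaw, about -4.3°, with a pitch of 81.6 mm. Next I'll check the driver tips and the joint 6 sense.

```bash
python3 - <<'E'
from h import *
print(get_obs()['joint_pos'].round(3) if hasattr(get_obs()['joint_pos'],'round') else get_obs()['joint_pos'])
im=cv2.imread('pics/tools1.png')
a=cv2.resize(im[0:150,235:310],None,fx=4,fy=4,interpolation=2);b=cv2.resize(im[145:295,255:310],None,fx=4,fy=4,interpolation=2)
cv2.imwrite('pics/crop2.png',np.hstack([a,b]))
# predicted pixels for models
for n,c,ang,L in(('short',(442.2,-99),-72.5,(-47,47,126)),('long',(463.3,-287.5),-104,(-47,47,151))):
    t=np.radians(ang);print(n,[w2p('tools1',[(c[0]+l*np.cos(t))/1e3,(c[1]+l*np.sin(t))/1e3,.0125])[0].round(1).tolist() for l in L])
E
```

```text
[-0.446  0.339  0.396  1.628  0.     1.123]
short [[255.4, 3.2], [280.5, 80.9], [299.5, 139.4]]
long [[295.7, 156.0], [281.1, 218.0], [266.6, 279.4]]
```

View pics/crop2.png

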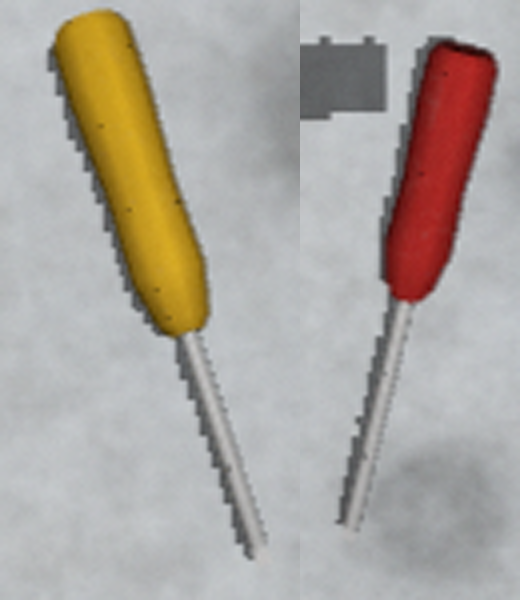

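Short driver tip matches the prediction; for the long driver I shift the grip 2 mm towards the handle end. Joint 6 allows turn +86° for placing. Pliers first.

The manual's scale: turns go in shares of 120 degrees. Converting my numbers, -9.7 degrees / 120 = -0.0808.

Emit:
apply_moves(
  series=[
    [[0.02, 0.02, -0.05], -0.0417],
    [[0.05, 0.05, -0.1], -0.0808],
    [[0.065, 0.064, -0.15], -0.0808],
    [[0.065, 0.064, -0.2], -0.0808],
    [[0.065, 0.064, -0.25], -0.0808],
    [[0.065, 0.064, -0.28], -0.0808],
    [[0.065, 0.064, -0.28], -0.0808],
    [[0.065, 0.064, -0.28], -0.0808],
    [[0.065, 0.064, -0.28], -0.0808],
  ],
  jaw=0.55,
)

```text
t: 3.62
position: [0.5667, -0.1763, 0.0536]
eef_rot: [3.137, 0.001, 1.402]
contact_force: [-0.1, -0.4, 1.0]
opening: 0.0474
grip_force: 0.0
```

```bash
python3 -c "
from h import *
i,o=snap('wrist','pl1');print(o['position'],o['eef_rot'],o['opening'],o['t'])"
```

```text
[ 0.56671411 -0.17629312  0.05361711] [3.13738029e+00 5.52804611e-04 1.40184801e+00] 0.04738665287877192 3.625
```

View pics/pl1.png

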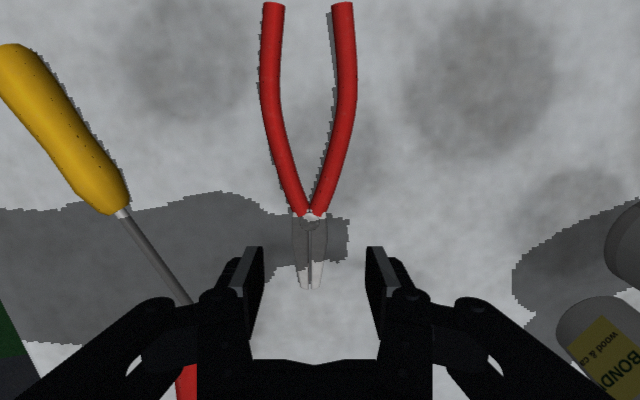

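The pliers lie between the fingers, along the tool's x: pivot (311,218), tips (309,288), handle ends (273,5) and (341,5). I'll turn these into world positions.

```bash
python3 -c "
from h import *
w=p2w('pl1',[(311,218),(309,289),(273,4),(341,3)],.008)*1e3;print(w.round(1))
m=(w[2]+w[3])/2;d=w[1]-m;print(np.hypot(*d[:2]),np.degrees(np.arctan2(d[1],d[0])),(m+w[1])/2)"
```

```text
[[ 566.2 -171.2    8. ]
 [ 556.8 -218.4    8. ]
 [ 566.9  -56.4    8. ]
 [ 600.4  -61.6    8. ]]
161.62561468007465 -99.5685999754926 [ 570.18823583 -138.70497063    8.        ]
```

Emit:
apply_moves(
  series=[
    [[-0.0015, 0, -0.03], 0],
    [[-0.0015, 0, -0.05], 0],
    [[-0.0015, 0, -0.0505], 0],
    [[-0.0015, 0, -0.0505], 0],
    [[-0.0015, 0, -0.0505], 0],
  ],
)

```text
t: 4.3
position: [0.5647, -0.1764, 0.0023]
eef_rot: [3.139, 0.0, 1.401]
contact_force: [-0.3, 0.3, 0.3]
opening: 0.0472
grip_force: 0.0
```

Emit:
apply_moves(
  series=[
    [[0, 0, 0], 0],
    [[0, 0, 0], 0],
    [[0, 0, 0], 0],
    [[0, 0, 0], 0],
    [[0, 0, 0], 0],
    [[0, 0, 0], 0],
  ],
  jaw=0,
)

```text
t: 5.05
position: [0.5639, -0.1762, 0.0016]
eef_rot: [3.14, 0.0, 1.401]
contact_force: [-0.0, 0.4, 5.3]
opening: 0.0192
grip_force: 58.6
```

In the tool's units: 95.3 degrees / 120 = 0.7942.

Emit:
apply_moves(
  series=[
    [[0, 0, 0.03], 0],
    [[0, 0, 0.08], 0],
    [[0, 0, 0.12], 0.0667],
    [[0, 0.04, 0.12], 0.15],
    [[0, 0.08, 0.12], 0.2333],
    [[-0.005, 0.12, 0.12], 0.3167],
    [[-0.01, 0.16, 0.12], 0.4],
    [[-0.015, 0.2, 0.12], 0.4833],
    [[-0.02, 0.24, 0.12], 0.5667],
    [[-0.0225, 0.28, 0.12], 0.65],
    [[-0.0225, 0.2825, 0.12], 0.7333],
    [[-0.0225, 0.2825, 0.1], 0.7942],
  ],
)

```text
t: 6.55
position: [0.542, 0.1078, 0.1014]
eef_rot: [3.141, 0.003, 3.071]
contact_force: [0.5, -0.8, -1.8]
opening: 0.0191
grip_force: 59.2
```

Emit:
apply_moves(
  series=[
    [[0, 0, -0.03], 0],
    [[0, 0, -0.03], 0],
    [[0, 0, -0.03], 0],
  ],
)

```text
t: 6.92
position: [0.5412, 0.1065, 0.0712]
eef_rot: [3.142, 0.0, 3.065]
contact_force: [0.6, -0.6, -0.2]
opening: 0.0191
grip_force: 59.2
```

```bash
python3 -c "
from h import *
i,o=snap('wrist','pl2');print(o['position'],o['eef_rot'],o['opening'],o['t'])"
```

```text
[0.54122952 0.1065037  0.07120364] [3.14158116e+00 8.86593748e-05 3.06467665e+00] 0.01911590602131271 6.925
```

View pics/pl2.png

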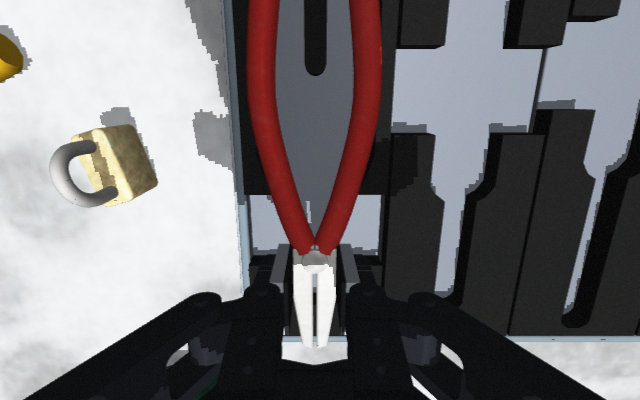

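The pliers are centred on the foam tongue (315,35), straight over the recess. Lowering.

Emit:
apply_moves(
  series=[
    [[0, 0, -0.025], 0],
    [[0, 0, -0.045], 0],
    [[0, 0, -0.05], 0],
    [[0, 0, -0.05], 0],
    [[0, 0, -0.05], 0],
  ],
)

```text
t: 7.6
position: [0.5421, 0.1067, 0.022]
eef_rot: [3.141, 0.002, 3.065]
contact_force: [-0.3, 0.9, -1.1]
opening: 0.0193
grip_force: 59.2
```

Emit:
apply_moves(
  series=[
    [[0, 0, 0], 0],
    [[0, 0, 0], 0],
    [[0, 0, 0], 0],
    [[0, 0, 0.02], 0],
    [[0, 0, 0.06], 0],
    [[0, 0, 0.1], 0],
    [[0, 0, 0.1], 0],
    [[0, 0, 0.1], 0],
  ],
  jaw=0.42,
)

```text
t: 8.6
position: [0.5407, 0.1064, 0.1205]
eef_rot: [-3.141, -0.0, 3.065]
contact_force: [0.2, -0.5, 0.2]
opening: 0.0357
grip_force: 0.0
```

```bash
python3 -c "
from h import *
i,o=snap('wrist','pl3');print(o['position'],o['eef_rot'],o['opening'],o['t'])"
```

```text
[0.54067152 0.10642854 0.12053151] [-3.14149309e+00 -3.20182093e-04  3.06476973e+00] 0.03574063437550848 8.6
```

View pics/pl3.png

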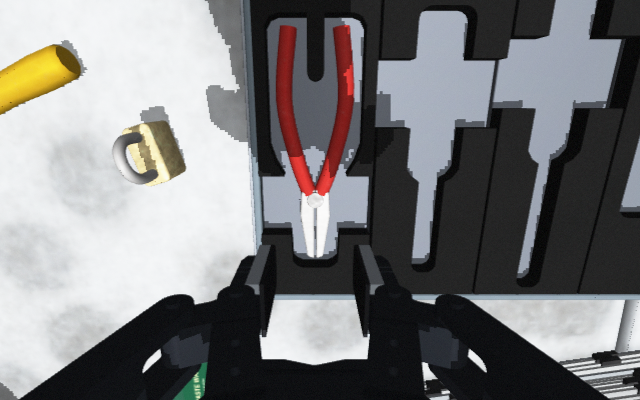

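Pliers are seated flat (tongue between the handles, tips at (315,255) inside the recess). Next the short driver.

In the tool's units: -68 degrees / 120 = -0.5667.

Emit:
apply_moves(
  series=[
    [[-0.015, -0.03, 0], -0.0833],
    [[-0.03, -0.06, 0], -0.1667],
    [[-0.045, -0.09, 0], -0.25],
    [[-0.06, -0.12, 0], -0.3333],
    [[-0.075, -0.15, 0], -0.4167],
    [[-0.09, -0.18, 0], -0.5],
    [[-0.099, -0.2055, 0], -0.5667],
    [[-0.099, -0.2055, -0.04], -0.5667],
    [[-0.099, -0.2055, -0.07], -0.5667],
    [[-0.099, -0.2055, -0.07], -0.5667],
    [[-0.099, -0.2055, -0.07], -0.5667],
  ],
  jaw=0.55,
)

```text
t: 10.02
position: [0.442, -0.0989, 0.0509]
eef_rot: [-3.141, -0.0, 1.878]
contact_force: [0.4, -0.8, 0.5]
opening: 0.0468
grip_force: 0.0
```

```bash
python3 - <<'E'
from h import *
i,o=snap('wrist','sh1');print(o['position'],o['eef_rot'],o['opening'],o['t'])
hsv=cv2.cvtColor(i,cv2.COLOR_BGR2HSV);M=cv2.inRange(hsv,(18,120,60),(35,255,255))
n,l,s,c=cv2.connectedComponentsWithStats(M);k=1+np.argmax(s[1:,4]);y,x=np.nonzero(l==k);print(s[k])
w=(p2w('sh1',np.c_[x,y],.0125)[:,:2]*1e3).astype(np.float32);print(cv2.minAreaRect(w),w.mean(0))
E
```

```text
[ 0.44204837 -0.09892275  0.05093296] [-3.14108122e+00 -3.00565908e-04  1.87813136e+00] 0.046836734922875004 10.025
[ 292  151   46  158 6068]
((443.3573913574219, -101.88721466064453), (25.29988670349121, 98.11995697021484), 17.631908416748047) [441.73474 -96.67502]
```

Emit:
apply_moves(
  series=[
    [[0, 0, -0.03], 0],
    [[0, 0, -0.048], 0],
    [[0, 0, -0.048], 0],
    [[0, 0, -0.048], 0],
  ],
)

```text
t: 10.58
position: [0.4432, -0.0992, 0.004]
eef_rot: [3.14, 0.001, 1.878]
contact_force: [-0.5, 0.4, 0.2]
opening: 0.0467
grip_force: 0.0
```

Emit:
apply_moves(
  series=[
    [[0, 0, 0], 0],
    [[0, 0, 0], 0],
    [[0, 0, 0], 0],
    [[0, 0, 0], 0],
    [[0, 0, 0], 0],
  ],
  jaw=0,
)

```text
t: 11.2
position: [0.4431, -0.0992, 0.0042]
eef_rot: [3.139, 0.001, 1.878]
contact_force: [-0.6, 0.3, 5.9]
opening: 0.0227
grip_force: 58.5
```

In the tool's units: 68.1 degrees / 120 = 0.5675.

Emit:
apply_moves(
  series=[
    [[0, 0, 0.04], 0],
    [[0, 0, 0.09], 0],
    [[0, 0.02, 0.12], 0.0667],
    [[0.005, 0.06, 0.12], 0.15],
    [[0.01, 0.1, 0.12], 0.2333],
    [[0.015, 0.14, 0.12], 0.3167],
    [[0.02, 0.19, 0.12], 0.4],
    [[0.025, 0.24, 0.12], 0.4833],
    [[0.029, 0.28, 0.12], 0.5675],
    [[0.029, 0.2925, 0.1], 0.5675],
    [[0.029, 0.2925, 0.07], 0.5675],
    [[0.029, 0.2925, 0.07], 0.5675],
  ],
)

```text
t: 12.7
position: [0.4687, 0.1929, 0.071]
eef_rot: [-3.139, -0.005, 3.067]
contact_force: [0.0, -0.5, -0.8]
opening: 0.0226
grip_force: 59.5
```

```bash
python3 - <<'E'
from h import *
i,o=snap('wrist','sh2');print(o['position'],o['eef_rot'],o['opening'],o['t'])
E
```

```text
[0.46874546 0.1929085  0.07103306] [-3.13915873 -0.00481783  3.06714656] 0.022610629773295594 12.7
```

View pics/sh2.png

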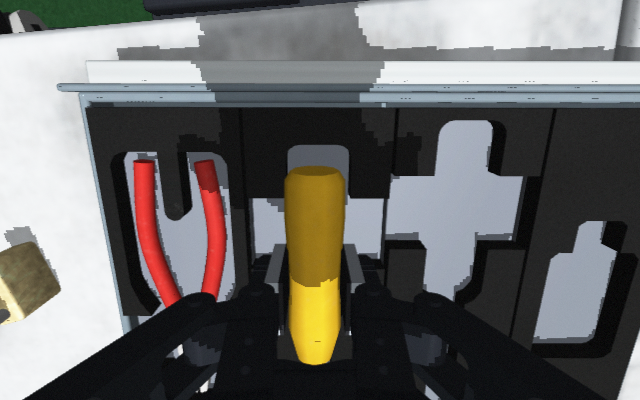

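Handle is lined up with its recess, handle end at about (316,170) and recess end at (318,146). I'll check the lengthwise margin.

```bash
python3 - <<'E'
from h import *
t=get_obs()['position']
print(p2w('sh2',[(316,168)],.0125+.068+.008)*1e3,p2w('sh2',[(317,146),(286,160),(349,160)],.033)*1e3,t)
E
```

```text
[[421.27172235 196.88153615  88.5       ]] [[420.12943693 197.62222129  33.        ]
 [426.45043696 180.25531538  33.        ]
 [428.97314315 214.43349537  33.        ]] [0.47001694 0.19314821 0.07242858]
```

Emit:
apply_moves(
  series=[
    [[0.002, 0, -0.02], 0],
    [[0.002, 0, -0.042], 0],
    [[0.002, 0, -0.049], 0],
    [[0.002, 0, -0.049], 0],
    [[0.002, 0, -0.049], 0],
  ],
)

```text
t: 13.38
position: [0.4733, 0.1935, 0.0248]
eef_rot: [3.141, 0.001, 3.066]
contact_force: [-2.3, -0.3, -1.0]
opening: 0.0228
grip_force: 59.5
```

Emit:
apply_moves(
  series=[
    [[0, 0, 0], 0],
    [[0, 0, 0], 0],
    [[0, 0, 0], 0],
    [[0, 0, 0.03], 0],
    [[0, 0, 0.07], 0],
    [[0, 0, 0.1], 0],
    [[0, 0, 0.1], 0],
    [[0, 0, 0.1], 0],
  ],
  jaw=0.48,
)

```text
t: 14.38
position: [0.4726, 0.1933, 0.1232]
eef_rot: [-3.141, -0.001, 3.067]
contact_force: [-0.7, -0.9, -0.6]
opening: 0.041
grip_force: 0.0
```

```bash
python3 - <<'E'
from h import *
i,o=snap('wrist','sh3');print(o['position'],o['eef_rot'],o['opening'],o['t'])
E
```

```text
[0.47255565 0.19332008 0.12319619] [-3.14120331e+00 -7.22729991e-04  3.06653938e+00] 0.04097690216096304 14.375
```

In the tool's units: -99.7 degrees / 120 = -0.8308.

Emit:
apply_moves(
  series=[
    [[0, -0.04, 0], -0.075],
    [[0, -0.08, 0], -0.15],
    [[0, -0.12, 0], -0.225],
    [[0, -0.17, 0], -0.3],
    [[0, -0.22, 0], -0.375],
    [[-0.005, -0.27, 0], -0.45],
    [[-0.005, -0.32, 0], -0.525],
    [[-0.005, -0.37, 0], -0.6],
    [[-0.009, -0.42, 0], -0.675],
    [[-0.009, -0.46, 0], -0.75],
    [[-0.009, -0.479, 0], -0.8308],
    [[-0.009, -0.479, -0.03], -0.8308],
  ],
  jaw=0.55,
)

```text
t: 15.92
position: [0.465, -0.2881, 0.0939]
eef_rot: [3.138, 0.001, 1.323]
contact_force: [0.3, 0.5, -1.7]
opening: 0.0465
grip_force: 0.0
```

Emit:
apply_moves(
  series=[
    [[0, 0, -0.03], 0],
    [[0, 0, -0.043], 0],
    [[0, 0, -0.043], 0],
    [[0, 0, -0.043], 0],
  ],
)

```text
t: 16.42
position: [0.4647, -0.2858, 0.0516]
eef_rot: [3.14, 0.0, 1.327]
contact_force: [-0.3, 0.6, -1.0]
opening: 0.0469
grip_force: 0.0
```

```bash
python3 - <<'E'
from h import *
i,o=snap('wrist','lo1');print(o['position'],o['eef_rot'],o['opening'],o['t'])
hsv=cv2.cvtColor(i,cv2.COLOR_BGR2HSV);M=cv2.inRange(hsv,(0,150,60),(8,255,255))|cv2.inRange(hsv,(172,150,60),(180,255,255))
n,l,s,c=cv2.connectedComponentsWithStats(M);k=1+np.argmax(s[1:,4]);y,x=np.nonzero(l==k);print(s[k])
w=(p2w('lo1',np.c_[x,y],.0125)[:,:2]*1e3).astype(np.float32);print(cv2.minAreaRect(w),w.mean(0),cv2.boxPoints(cv2.minAreaRect(w)))
E
```

```text
[ 0.46470019 -0.28576331  0.05157854] [3.14027530e+00 4.42686060e-04 1.32669315e+00] 0.04692398041977825 16.425
[ 292  156   44  153 5363]
((463.598388671875, -290.3795166015625), (95.79359436035156, 24.20705223083496), 76.0176773071289) [ 464.62866 -283.7136 ] [[ 440.28055 -333.93265]
 [ 463.77036 -339.78165]
 [ 486.91623 -246.82639]
 [ 463.42642 -240.97739]]
```

Emit:
apply_moves(
  series=[
    [[-0.001, 0, -0.03], 0],
    [[-0.001, -0.001, -0.048], 0],
    [[-0.001, -0.001, -0.0485], 0],
    [[-0.001, -0.001, -0.0485], 0],
  ],
)

```text
t: 16.98
position: [0.4639, -0.287, 0.0036]
eef_rot: [3.14, 0.001, 1.327]
contact_force: [0.3, -0.4, -0.4]
opening: 0.047
grip_force: 0.0
```

Emit:
apply_moves(
  series=[
    [[0, 0, 0], 0],
    [[0, 0, 0], 0],
    [[0, 0, 0], 0],
    [[0, 0, 0], 0],
    [[0, 0, 0], 0],
  ],
  jaw=0,
)

```text
t: 17.6
position: [0.464, -0.2871, 0.0039]
eef_rot: [3.139, 0.001, 1.326]
contact_force: [-1.2, -0.2, 6.0]
opening: 0.0227
grip_force: 58.8
```

In the tool's units: 90 degrees / 120 = 0.75.

Emit:
apply_moves(
  series=[
    [[0, 0, 0.04], 0],
    [[0, 0, 0.09], 0],
    [[0, 0.03, 0.12], 0.075],
    [[0, 0.08, 0.12], 0.15],
    [[0, 0.13, 0.12], 0.225],
    [[0, 0.18, 0.12], 0.3],
    [[0, 0.23, 0.12], 0.375],
    [[0, 0.28, 0.12], 0.45],
    [[0, 0.33, 0.12], 0.525],
    [[0, 0.38, 0.12], 0.6],
    [[0, 0.43, 0.12], 0.675],
    [[0, 0.48, 0.12], 0.75],
  ],
)

```text
t: 19.1
position: [0.4628, 0.1952, 0.1226]
eef_rot: [3.141, 0.001, 2.903]
contact_force: [0.9, 0.1, -0.7]
opening: 0.0225
grip_force: 59.4
```

In the tool's units: 9.7 degrees / 120 = 0.0808.

Emit:
apply_moves(
  series=[
    [[0, 0.05, 0], 0.0808],
    [[0, 0.083, 0], 0.0808],
    [[0, 0.083, -0.05], 0.0808],
    [[0, 0.083, -0.05], 0.0808],
    [[0, 0.083, -0.05], 0.0808],
    [[0, 0.083, -0.05], 0.0808],
  ],
)

```text
t: 19.85
position: [0.4644, 0.2767, 0.0743]
eef_rot: [3.14, 0.003, 3.066]
contact_force: [0.7, -0.4, -0.5]
opening: 0.0224
grip_force: 59.4
```

```bash
python3 - <<'E'
from h import *
i,o=snap('wrist','lo2');print(o['position'],o['eef_rot'],o['opening'],o['t'])
E
```

```text
[0.46441492 0.27673013 0.07429847] [3.13962526e+00 2.79812730e-03 3.06553628e+00] 0.022383065341466602 19.85
```

View pics/lo2.png

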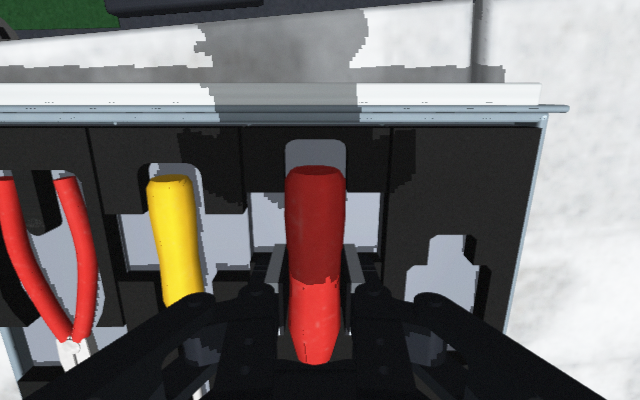

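The red handle is centred over its recess (end at (315,167), recess end (315,139)); yellow lies in its own. Checking the lengthwise margin the same way.

```bash
python3 - <<'E'
from h import *
print(p2w('lo2',[(315,166)],.0125+.0705+.008)*1e3,p2w('lo2',[(315,139),(285,152),(348,152)],.033)*1e3)
E
```

```text
[[416.09329913 280.38963884  91.        ]] [[412.64598726 280.86215958  33.        ]
 [418.44587416 263.90915626  33.        ]
 [421.0730473  298.4008235   33.        ]]
```

Emit:
apply_moves(
  series=[
    [[0.0015, 0, -0.02], 0],
    [[0.0015, 0, -0.042], 0],
    [[0.0015, 0, -0.05], 0],
    [[0.0015, 0, -0.05], 0],
    [[0.0015, 0, -0.05], 0],
  ],
)

```text
t: 20.52
position: [0.4653, 0.2768, 0.0233]
eef_rot: [3.14, 0.002, 3.066]
contact_force: [0.6, 0.1, 0.2]
opening: 0.023
grip_force: 59.4
```

Emit:
apply_moves(
  series=[
    [[0, 0, 0], 0],
    [[0, 0, 0], 0],
    [[0, 0, 0], 0],
    [[0, 0, 0.04], 0],
    [[0, 0, 0.09], 0],
    [[0, 0, 0.14], 0],
    [[0, 0, 0.18], 0],
    [[0, 0, 0.18], 0],
  ],
  jaw=0.48,
)

```text
t: 21.52
position: [0.4666, 0.2778, 0.2065]
eef_rot: [3.137, 0.007, 3.067]
contact_force: [-0.1, -0.8, -0.5]
opening: 0.0409
grip_force: 0.0
```

In the tool's units: 98 degrees / 120 = 0.8167.

Emit:
apply_moves(
  series=[
    [[0.01, -0.04, 0.04], 0.0667],
    [[0.02, -0.09, 0.04], 0.1417],
    [[0.03, -0.14, 0.04], 0.2167],
    [[0.04, -0.19, 0.04], 0.2917],
    [[0.05, -0.24, 0.04], 0.3667],
    [[0.06, -0.29, 0.04], 0.4417],
    [[0.07, -0.34, 0.04], 0.5167],
    [[0.08, -0.39, 0.04], 0.5917],
    [[0.09, -0.44, 0.04], 0.6667],
    [[0.09, -0.48, 0.04], 0.7417],
    [[0.09, -0.51, 0.04], 0.8167],
    [[0.09, -0.51, 0.04], 0.8167],
  ],
  jaw=1,
)

```text
t: 23.02
position: [0.5536, -0.2354, 0.2404]
eef_rot: [3.139, 0.001, -1.51]
contact_force: [0.7, 0.3, -0.2]
opening: 0.0855
grip_force: 0.0
```

Emit:
apply_moves(
  series=[
    [[0, 0, 0], 0],
    [[0, 0, 0], 0],
    [[0, 0, 0], 0],
  ],
)

```text
t: 23.4
position: [0.5546, -0.2324, 0.2424]
eef_rot: [-3.142, 0.0, -1.505]
contact_force: [-0.4, 0.0, -0.1]
opening: 0.0856
grip_force: 0.0
```

```bash
python3 - <<'E'
from h import *
i,o=snap('wrist','ta1');print(o['position'],o['eef_rot'],o['opening'],o['t'])
print(p2w('tools1',[(355,197),(379,197),(364,246),(389,243)],.055)*1e3)
print(p2w('tools1',[(470,185),(500,140)],0)*1e3)
E
```

```text
[ 0.55464943 -0.23244879  0.24242289] [-3.14151771e+00  1.00251672e-04 -1.50505878e+00] 0.0856148980661666 23.4
[[ 553.43686978 -288.50569415   55.        ]
 [ 584.69668737 -288.46198566   55.        ]
 [ 568.22359783 -358.01569883   55.        ]
 [ 601.98595325 -353.52800348   55.        ]]
[[ 727.39059236 -286.09444457    0.        ]
 [ 760.66583443 -221.02928427    0.        ]]
```

View pics/ta1.png

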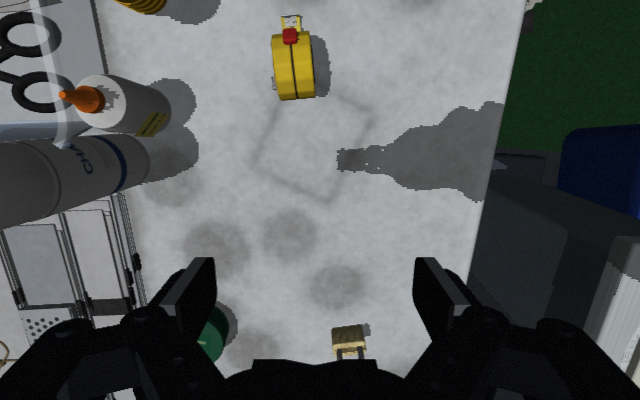

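The tape seen from above: case x 273-317, back end at row 100 (nearly the nadir, so insensitive to height), free end up at (290,18) towards -y. Measuring the edges.

```bash
python3 - <<'E'
from h import *
im=cv2.imread('pics/ta1.png');hsv=cv2.cvtColor(im,cv2.COLOR_BGR2HSV)
M=cv2.inRange(hsv,(18,100,50),(35,255,255));M[:,:262]=0;M[:,330:]=0;M[110:]=0
y,x=np.nonzero(M);print(x.min(),x.max(),y.min(),y.max())
rows=np.arange(45,97);e=np.array([[x[y==r].min(),x[y==r].max()+1] for r in rows])
for z in(.03,.045,.06):
    L=p2w('ta1',np.c_[e[:,0],rows],z)*1e3;R=p2w('ta1',np.c_[e[:,1],rows],z)*1e3
    pl=np.polyfit(L[:,1],L[:,0],1);pr=np.polyfit(R[:,1],R[:,0],1)
    print(z,'slopes deg',np.degrees(np.arctan([pl[0],pr[0]])),'x at y=-310',np.polyval(pl,-310),np.polyval(pr,-310))
    print('ends',p2w('ta1',[(295,100.5),(295,33)],z)*1e3)
print('free',p2w('ta1',[(281,17),(300,16)],.01)*1e3)
E
```

```text
271 314 16 100
0.03 slopes deg [-10.35222059  -9.20991172] x at y=-310 597.1080578655725 558.7482280175378
ends [[ 579.07529024 -303.18483104   30.        ]
 [ 582.16131351 -365.41298775   30.        ]]
0.045 slopes deg [-10.35222059  -9.20991172] x at y=-310 595.5657715935628 558.8227377056612
ends [[ 578.26170019 -303.29153777   45.        ]
 [ 581.21735399 -362.89085779   45.        ]]
0.06 slopes deg [-10.35222059  -9.20991172] x at y=-310 594.0234853215534 558.8972473937843
ends [[ 577.44811013 -303.3982445    60.        ]
 [ 580.27339447 -360.36872784   60.        ]]
free [[ 598.16939531 -382.43009488   10.        ]
 [ 579.18205002 -384.58851114   10.        ]]
```

In the tool's units: 6 degrees / 120 = 0.05.

Emit:
apply_moves(
  series=[
    [[0.01, -0.05, 0], 0.05],
    [[0.0265, -0.1, 0], 0.05],
    [[0.0265, -0.101, -0.05], 0.05],
    [[0.0265, -0.101, -0.1], 0.05],
    [[0.0265, -0.101, -0.14], 0.05],
    [[0.0265, -0.101, -0.14], 0.05],
    [[0.0265, -0.101, -0.14], 0.05],
    [[0.0265, -0.101, -0.14], 0.05],
  ],
  jaw=0.75,
)

```text
t: 24.45
position: [0.5828, -0.3353, 0.1054]
eef_rot: [-3.138, -0.003, -1.401]
contact_force: [0.7, -0.3, 0.8]
opening: 0.0637
grip_force: 0.0
```

Emit:
apply_moves(
  series=[
    [[0, 0, -0.03], 0],
    [[0, 0, -0.06], 0],
    [[0, 0, -0.08], 0],
    [[0, 0, -0.082], 0],
    [[0, 0, -0.082], 0],
    [[0, 0, -0.082], 0],
  ],
)

```text
t: 25.2
position: [0.5822, -0.3352, 0.0224]
eef_rot: [-3.139, -0.002, -1.401]
contact_force: [-1.1, 0.1, -0.1]
opening: 0.0641
grip_force: 0.0
```

Emit:
apply_moves(
  series=[
    [[0, 0, 0], 0],
    [[0, 0, 0], 0],
    [[0, 0, 0], 0],
    [[0, 0, 0], 0],
    [[0, 0, 0], 0],
    [[0, 0, 0], 0],
  ],
  jaw=0,
)

```text
t: 25.95
position: [0.5816, -0.3349, 0.0213]
eef_rot: [-3.14, -0.001, -1.402]
contact_force: [-0.2, 0.3, 5.6]
opening: 0.0349
grip_force: 60.6
```

In the tool's units: -90 degrees / 120 = -0.75.

Emit:
apply_moves(
  series=[
    [[0, 0, 0.04], 0],
    [[0, 0, 0.09], 0],
    [[0, 0.03, 0.13], -0.075],
    [[-0.005, 0.08, 0.13], -0.15],
    [[-0.01, 0.13, 0.13], -0.225],
    [[-0.015, 0.18, 0.13], -0.3],
    [[-0.02, 0.23, 0.13], -0.375],
    [[-0.025, 0.28, 0.13], -0.45],
    [[-0.03, 0.33, 0.13], -0.525],
    [[-0.035, 0.38, 0.13], -0.6],
    [[-0.04, 0.44, 0.13], -0.675],
    [[-0.04, 0.5, 0.13], -0.75],
  ],
)

```text
t: 27.45
position: [0.5396, 0.1668, 0.1492]
eef_rot: [-3.141, -0.003, -2.978]
contact_force: [1.4, -0.5, -2.1]
opening: 0.0345
grip_force: 60.2
```

In the tool's units: -14 degrees / 120 = -0.1167.

Emit:
apply_moves(
  series=[
    [[0, 0.06, 0], -0.075],
    [[-0.005, 0.12, 0], -0.1167],
    [[-0.0106, 0.17, 0], -0.1167],
    [[-0.0106, 0.19, 0], -0.1167],
    [[-0.0106, 0.19, -0.05], -0.1167],
    [[-0.0106, 0.19, -0.07], -0.1167],
    [[-0.0106, 0.19, -0.07], -0.1167],
    [[-0.0106, 0.19, -0.07], -0.1167],
    [[-0.0106, 0.19, -0.07], -0.1167],
  ],
)

```text
t: 28.58
position: [0.5316, 0.3558, 0.082]
eef_rot: [3.14, 0.002, 3.066]
contact_force: [-0.1, 0.1, -1.9]
opening: 0.0351
grip_force: 60.4
```

```bash
python3 - <<'E'
from h import *
i,o=snap('wrist','ta2');print(o['position'],o['eef_rot'],o['opening'],o['t'])
E
```

```text
[0.5315818  0.35577417 0.08202481] [3.13980250e+00 2.41754500e-03 3.06593669e+00] 0.03513470208896339 28.575
```

View pics/ta2.png

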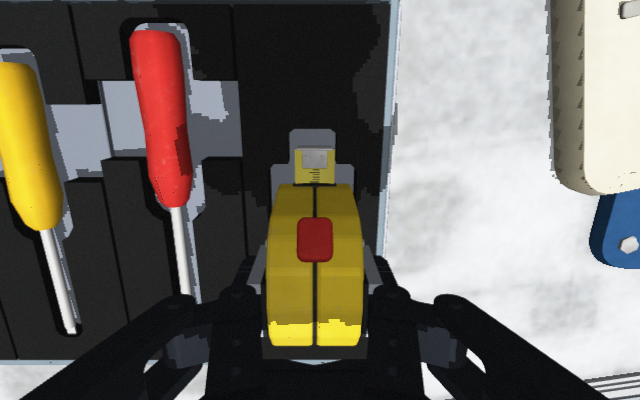

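Tape aligned over its recess: hook end at (315,149), recess slot end (313,130), slot sides 290-336. Both drivers lie in their recesses. Checking the margin.

```bash
python3 - <<'E'
from h import *
print(p2w('ta2',[(315,149)],.07)*1e3,p2w('ta2',[(313,130),(290,140),(336,140),(272,170),(354,170)],.033)*1e3)
E
```

```text
[[480.97686024 359.68849909  70.        ]] [[475.60950927 359.09347405  33.        ]
 [480.17707182 345.68117032  33.        ]
 [482.14337539 371.65760579  33.        ]
 [496.59579311 333.58909108  33.        ]
 [500.19844578 381.11419017  33.        ]]
```

Emit:
apply_moves(
  series=[
    [[0.001, 0, -0.015], 0],
    [[0.001, 0, -0.03], 0],
    [[0.001, 0, -0.0405], 0],
    [[0.001, 0, -0.0405], 0],
    [[0.001, 0, -0.0405], 0],
  ],
)

```text
t: 29.25
position: [0.5307, 0.3551, 0.04]
eef_rot: [-3.141, -0.001, 3.067]
contact_force: [-3.3, -1.9, 5.0]
opening: 0.0347
grip_force: 61.9
```

Emit:
apply_moves(
  series=[
    [[0, 0, 0], 0],
    [[0, 0, 0], 0],
    [[0, 0, 0], 0],
    [[0, 0, 0], 0],
    [[0, 0, 0.04], 0],
    [[0, 0, 0.1], 0],
    [[0, 0, 0.16], 0],
    [[0, -0.04, 0.22], 0],
    [[0, -0.08, 0.25], 0],
    [[0, -0.08, 0.25], 0],
    [[0, -0.08, 0.25], 0],
    [[0, -0.08, 0.25], 0],
  ],
  jaw=0.65,
)

```text
t: 30.75
position: [0.5307, 0.276, 0.2878]
eef_rot: [-3.14, -0.003, 3.068]
contact_force: [-0.1, -0.3, -1.1]
opening: 0.0556
grip_force: 0.0
```

```bash
python3 - <<'E'
from h import *
i,o=snap('wrist','f1');print(o['position'],o['eef_rot'],o['opening'],o['t'])
j,_=snap('scene','f2')
a=cv2.resize(i[:,100:560],(460,400));b=cv2.resize(j[150:280,180:430],None,fx=1.84,fy=1.5)
cv2.imwrite('pics/final.png',np.vstack([a,b]))
E
```

```text
[0.53065671 0.27603339 0.28777391] [-3.13997796e+00 -3.03283602e-03  3.06761840e+00] 0.05563822293314583 30.75
```

View pics/final.png

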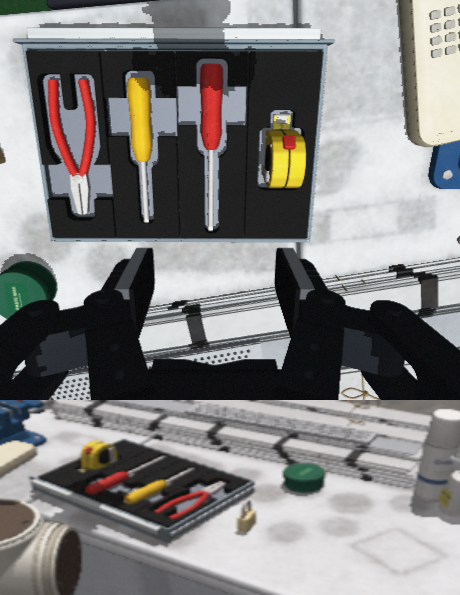

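All four tools sit in their recesses: pliers (80,140), yellow (140,120), red (210,110), tape upright (285,158). The spray can and the edge of the bottle are in view, standing, and the gripper is clear. Handing in.

```bash
python3 -c "
from station import *
print(job_done())"
```

```text
the job is handed in; nothing more can be done
None
```

I handed the job in at about 31 s of the 109 s allowed: by the final pictures all four tools are in their own recesses and the spray can and glue bottle are still standing, but `job_done()` returned no verdict.

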